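# Set the rotary specimen stage to its long line and trigger the reading

## Task

With a fingertip, push the upright peg on the rotary stage to turn its white dial until the index mark on the dial lines up with the one long line of the scale ring around it, keeping the specimen dish sitting in the middle of the dial. Then press the round button on the trigger box all the way down and let it come back up. Push gently and only touch: do not pinch the peg or lift anything, do not shift the scale ring, do not press the button before the dial is set, and leave everything else on the bench where it is.

Things in the scene. Friction and masses are not known exactly. Their poses are not given: they have to be found in the camera images.
- dial_centre (a point): Point on the vertical turning axis of the stage's dial, at the dial's top face, 35 mm above the bench. The stage is fixed to the bench: a round grey foot (diameter 230 mm, top at 20 mm), on it an aluminium scale ring (diameter 216 mm, top at 30 mm), on it a white dial (diameter 160 mm, 5 mm thick, top at 35 mm).
- peg_top (a point): Centre of the top of the upright steel peg on the dial: 12 mm diameter, 60 mm from the axis, from the dial's top (35 mm above the bench) up to 67 mm. Rigid with the dial; pushing it sideways along its circle turns the dial against about 0.1 N m of friction (about 2 N at the peg), and the dial stays where it is left.
- index_mark (a point): Index mark of the dial: the outer end of the black line (4 mm wide, 12 mm long) that runs outward from the peg to the dial's rim; this point is 82 mm from the axis, in the same direction as the peg.
- long_line (a point): Inner end of the one long line on the scale ring: a black radial line 4 mm wide and 24 mm long, across the whole bare width of the ring (all other lines are 7 or 11 mm long and thinner, every 10 degrees). This point is 82 mm from the axis. The ring is clamped by stiff friction and set to a different angle each time.
- dial (a joint): Angle of the dial (rad), growing counter-clockwise seen from above; it turns freely either way, well over a full turn. Its zero says nothing of the ring's setting.
- specimen_mid (a point): Centre of the specimen dish, a loose closed glass dish with a pale disc inside: 56 mm diameter, 15 mm high, about 50 g, standing free in the middle of the dial and turning with it.
- trigger_top (a point): Centre of the top of the round push button (28 mm diameter) of the trigger box, with the button up. The box is fixed to the bench: 75 x 75 x 35 mm, grey; the button stands in an aluminium housing on its top and is pressed straight down.
- trigger (a joint): Travel of the button (m): 0 up, 0.006 fully down; a spring pushes it back, 5 N fully down.
- jar: Bystander: closed jar, 60 mm diameter, 75 mm high, standing; origin at its underside. It stands on the other side of the stage from the trigger box.
- dish_a: Bystander: closed glass dish, 90 mm diameter, 15 mm high, beyond the stage; origin at its underside.
- dish_b: Bystander: closed glass dish, 90 mm diameter, 15 mm high, beyond the stage; origin at its underside.
- dish_c: Bystander: closed glass dish, 74 mm diameter, 15 mm high, near the robot on its left; origin at its underside.
- tweezers: Bystander: steel tweezers, 120 mm long, 6 mm high, lying near the robot on its right; origin under their middle.
- multimeter: Bystander: yellow handheld meter, 170 x 85 x 48 mm, lying to the left; origin at its underside.
- mouse: Bystander: black computer mouse, 105 x 60 x 34 mm, to the left; origin at its underside.
Things that resemble listed ones, but are neither listed nor needed, are in the scene too. What is shaped like the part that bears trigger_top but orange or purple is not meant.

How it is judged (in metres and radians):
On the way, in this order (a step that is already met when the one before it is completed fails the run):
1. the dial's index mark is turned to the long line and left there (horizontal distance between index_mark and long_line below 0.004 m and contact force between the fingers and dial below 0.2 N), for 0.3 s.
2. the trigger button is pressed fully down (value of joint trigger above 0.0045 m), for 0.05 s.
At the end, for the whole second after the job is handed in: The index mark is within 4 mm (about 3 degrees) of the inner end of the long line, the dial is at rest, the button has been pressed (at least 4.5 mm of 6) and is up again, and the specimen dish stands flat on the dial within 12 mm of its centre (horizontal distance between index_mark and long_line below 0.004 m and velocity of joint dial between -0.05 and 0.05 rad/s and value of joint trigger below 0.0015 m and horizontal distance between specimen_mid and dial_centre below 0.012 m and angle between specimen_mid's own z axis and vertical below 0.1 rad and z of specimen_mid in the frame of dial_centre below 0.0105 m); the robot touches nothing.
It fails at once if the button is pressed while the dial is not on the long line (value of joint trigger above 0.003 m and not (horizontal distance between index_mark and long_line below 0.004 m)).
It fails at once if the scale ring is shifted by more than 3 mm (distance of long_line from where it was at the start of the episode above 0.003 m).
It fails at once if the dial or its peg is pinched or pushed hard (over 30 N) (contact force between the fingers and dial above 30 N).
It fails at once if the specimen dish is lifted off the dial or pushed off its middle (over 12 mm) (z of specimen_mid in the frame of dial_centre above 0.0135 m or horizontal distance between specimen_mid and dial_centre above 0.012 m).
It fails at once if another thing on the bench is moved by more than 15 mm (distance of any of jar, dish_a, dish_b, dish_c, tweezers, multimeter, mouse from where it was at the start of the episode above 0.015 m).
It also fails if it takes over 54 s, if anything falls off the work surface, if the arm or the gripper's body presses on something with over 40 N, if the wrist force passes 120 N, or if a joint passes its speed limit or range.

## Robot

A 6-joint arm with a two-finger parallel gripper is mounted at the origin on the work surface. World frame = base frame: x ahead of the robot, y to its left, z up, the work surface at z = 0. Lengths are in m, angles in degrees, forces in N, time in s.
With the tool pointing down it reaches from about 0.275 to 0.825 m from the base axis. Payload 4.9 kg.
Tool frame: the origin (TCP) lies midway between the tips of the shut fingers; the grasp point (between the pads) lies 19 mm behind it (manip.tcp_to_grasp is the distance from the TCP to the grasp point, in m); z points along the fingers, y is the direction in which the jaws open and shut (so a half turn about z gives the same grasp; the last joint's range is limited). The gripper opens to 85 mm and grips with 20 to 120 N. Pads are 22 mm wide; open, the fingers measure 114 mm over their backs; the gripper's body (76 mm by 85 mm) begins 54 mm behind the grasp point. The pads swing forward as they close: fully open they stand 13 mm farther back than shut.
Start: joints at [-71.345, 18.69, -11.035, 60.275, 0, 82.311], TCP at [0.244, -0.493, 0.231] pointing down, gripper open.
Joint ranges: [-152.03, 152.03], [-55.5, 102.48], [-74.3, 77.21], [-110.64, 120.58], [-84.22, 78.4], [-180, 180]. Speed limits (degrees/s): [147.25, 147.25, 180, 180, 180, 180].

## Interface

Orientations are given as a 3x3 rotation matrix whose columns are the frame's x, y, z axes.
In Python, from cell import manip gives the robot as it stands. The module is installed in compiled form; this text tells all that it offers.
- The arm moves only by the tool move_arm, never from a script. Its argument "motion" is a list of rows, each a list of 2 entries, a list of its own where there are three numbers: the shift along the tool's x, y, z in m, then the turn about the tool's z in degrees. A call has 1 to 12 rows; each row shifts and turns the commanded pose from where the row before left it, along the tool's axes as they then stand; what a row does not reach is not made up. A row lasts 1/12 s, in which the tool goes at most 41.7 mm and 7.16 degrees, less where a joint would pass 70% of its speed; a pose out of reach is approached as far as the arm can. A call with a gripper value outside its range is refused whole. "gripper" is the opening, from -1 (shut) to 1 (fully open), set as the call begins (left out, the last holds). The fingers move at their own pace and stop on an object; the grip force is fixed at half the most. Time passes only in rows, so rows that do not move let the fingers close. It gives the time, the measured TCP pose, the force and the opening at its end, in the units of the state.
- manip.sense(): the state, without advancing time (a new reading comes with each control period).
- manip.snapshot(name): name is "scene" or "top" or "wrist"; returns a dict with "img" (384x512x3 uint8, red, green, blue), "mtx" (3x3 intrinsics, pixels), "R" (3x3) and "t" (3): a world point X has camera coordinates R X + t. Camera axes: x right, y down, z forward; pixel columns grow to the right and rows downward; lengths in m; the calibration is good to about 2 mm. A picture is of the moment at which its call begins. There is no depth.
- manip.job_done(): hands the job in, once; it reports no verdict.
The state is a dict: "time": time; "joints": joint angles; "joint_vel": joint speeds; "joint_efforts": joint torques, N m; "tool_pos": TCP position; "orientation": TCP orientation; "ft_force": force on the tool from outside, world axes, zero at the start; "ft_torque": the same for the moment, N m; "gripper_width": opening from 0.0 (shut) to 1.0 (fully open).
Only numpy, scipy, OpenCV 4.12 (cv2) and the standard library are available. Lean on these libraries where they do the work, as an engineer would, in place of code of your own. Each camera call takes 0.05 s, during which the arm holds its last target.

## Working session

There is one attempt and no reset: what is moved stays moved. The work goes in short steps, Python scripts to look and compute and a tool call to move; the robot and the scene stay as the last step left them, time stands still between calls to the robot, and variables do not carry over. Pictures are saved under pics/ and viewed, and the job is handed in when it is done.

Besides the shell and the picture viewer there is one more tool, called after ">>>" as name([rows], argument=value, ...), one row to a line, values as JSON. move_arm: Moves the arm, as the interface text tells. Its arguments: {"type":"object","properties":{"motion":{"type":"array","items":{"type":"array"}},"gripper":{"type":"number"}},"required":["motion"]}

```bash
mkdir -p pics; ls; python3 - <<'E'
from cell import manip
import cv2
s=manip.sense(); print(s["time"],s["tool_pos"],s["orientation"],s["gripper_width"])
for n in ("scene","top","wrist"):
    d=manip.snapshot(n); cv2.imwrite(f"pics/{n}0.png",d["img"][:,:,::-1])
    print(n,d["mtx"].tolist(),d["R"].round(4).tolist(),d["t"].round(4).tolist())
E
```

```text
pics
0.0 [ 0.24390432 -0.49232068  0.2305123 ] [[ 8.96137537e-01  4.43776041e-01 -5.83210818e-04]
 [ 4.43776383e-01 -8.96136113e-01  1.60873588e-03]
 [ 1.91282163e-04 -1.70046379e-03 -9.99998536e-01]] 0.9976264649427578
scene [[460.2670881102098, 0.0, 253.71361214568392], [0.0, 460.2670881102098, 190.14926303348616], [0.0, 0.0, 1.0]] [[-0.0842, 0.9964, -0.0113], [0.8395, 0.0648, -0.5394], [-0.5367, -0.0549, -0.842]] [-0.023, -0.3977, 1.6169]
top [[377.8970373105211, 0.0, 260.58083015079234], [0.0, 377.8970373105211, 189.8571863677085], [0.0, 0.0, 1.0]] [[0.0065, -0.9994, 0.035], [-0.9851, -0.0124, -0.1714], [0.1717, -0.0334, -0.9846]] [0.0441, 0.4948, 0.9037]
wrist [[278.5935301413439, 0.0, 250.8189798469749], [0.0, 278.5935301413439, 192.45029786073877], [0.0, 0.0, 1.0]] [[0.4449, -0.8956, -0.0017], [-0.8483, -0.422, 0.3197], [-0.287, -0.1408, -0.9475]] [-0.5494, -0.0423, 0.38]
```

View pics/scene0.png

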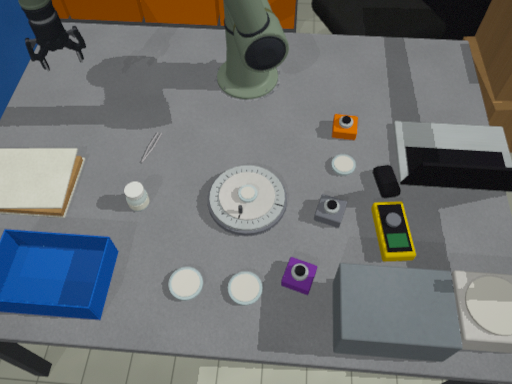

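View pics/top0.png

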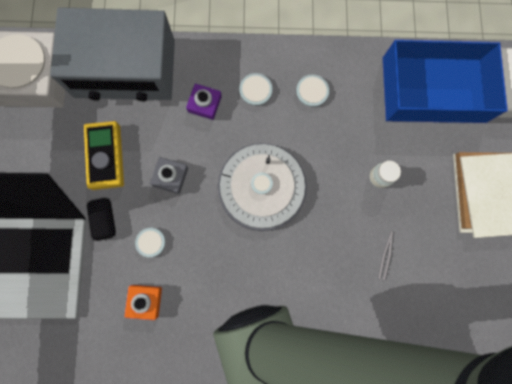

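View pics/wrist0.png

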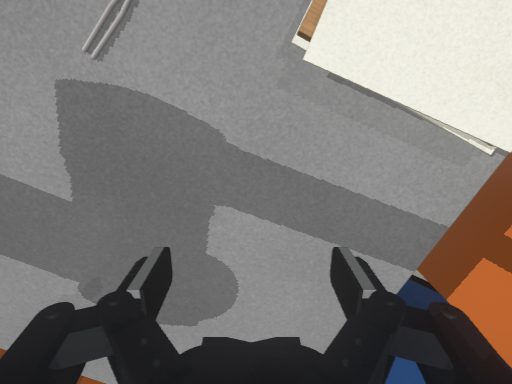

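The scene view shows the stage at about (248,197), the grey trigger box at (331,210) and the long line probably at (279,206). In the top view the stage is at (263,184), the peg at about (267,158), the long line at about (226,177) and the grey trigger at (168,174). I'll zoom in and measure.

```bash
cat > h.py <<'E'
import numpy as np, cv2
from cell import manip
def ray(d,uv,z):
    uv=np.atleast_2d(uv).astype(float)
    p=np.c_[uv,np.ones(len(uv))]@np.linalg.inv(d["mtx"]).T
    w=p@d["R"]; c=-d["R"].T@d["t"]
    return c+w*((z-c[2])/w[:,2])[:,None]
def proj(d,X):
    X=np.atleast_2d(X)@d["R"].T+d["t"]; p=X@d["mtx"].T
    return p[:,:2]/p[:,2:]
def crop(d,name,x0,y0,x1,y1,k):
    cv2.imwrite(name,cv2.resize(d["img"][y0:y1,x0:x1,::-1],None,fx=k,fy=k,interpolation=cv2.INTER_CUBIC))
def rect(d,c,z,half,name,k=2500):
    # metric rectified view on plane z; image: right = -y world, up = +x
    n=int(2*half*k); g=np.array([[c[0]+half,c[1]+half,z],[c[0]+half,c[1]-half,z],[c[0]-half,c[1]-half,z],[c[0]-half,c[1]+half,z]])
    H=cv2.getPerspectiveTransform(proj(d,g).astype(np.float32),np.float32([[0,0],[n,0],[n,n],[0,n]]))
    im=cv2.warpPerspective(d["img"],H,(n,n),flags=cv2.INTER_CUBIC); 
    if name: cv2.imwrite(name,im[:,:,::-1])
    return im
E
python3 - <<'E'
from h import *
t=manip.snapshot("top"); s=manip.snapshot("scene")
crop(t,"pics/t1.png",140,135,320,240,4); crop(s,"pics/s1.png",200,155,360,240,5)
# foot/stage outline: fit ellipse of bright ring in each view
print("top centre guess",ray(t,[263,184],.035),"scene",ray(s,[248,195],.035))
print("trig",ray(t,[167,173],.05),ray(s,[332,206],.05))
E
```

```text
top centre guess [[0.51071666 0.0425916  0.035     ]] scene [[0.50875149 0.05013393 0.035     ]]
trig [[0.53247049 0.28145131 0.05      ]] [[0.53586697 0.28598557 0.05      ]]
```

```bash
true
```

```text
(no output)
```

View pics/t1.png

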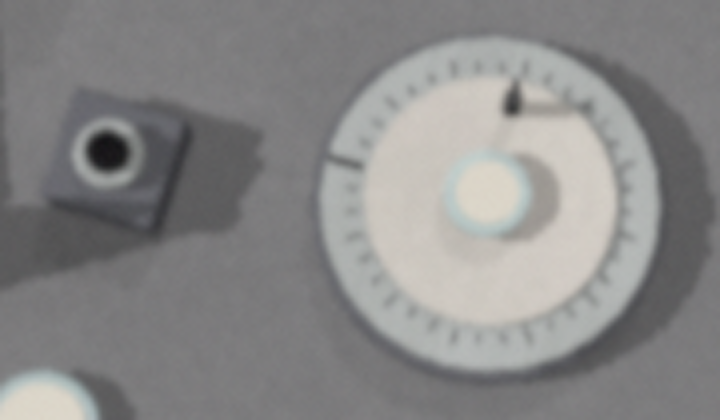

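View pics/s1.png

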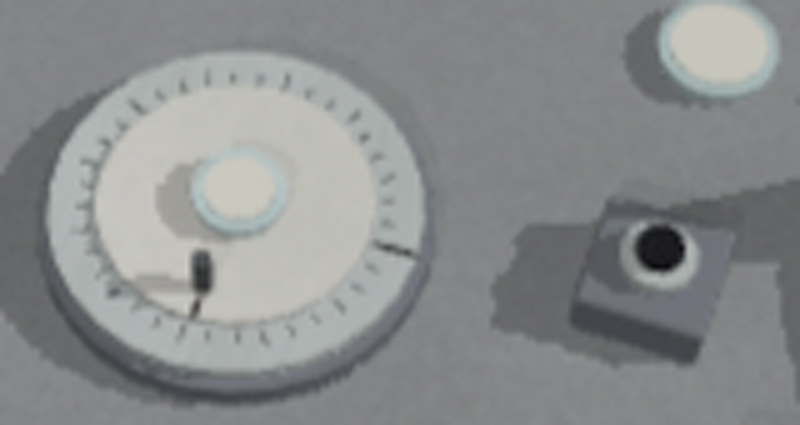

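The crops show the dial mark at top-view pixel (268.5,158) and the long line at (226,175). Next I fit the dial and ring circles in both views, then get the angles.

```bash
cat >> h.py <<'E'
def dialfit(d,guess,verbose=True):
    # dial mask: warm white  (R-B large) vs ring greyish
    im=d["img"].astype(int); rb=im[:,:,0]-im[:,:,2]; m=((rb>4)&(im[:,:,0]>150)).astype(np.uint8)*255
    m=cv2.morphologyEx(m,cv2.MORPH_CLOSE,np.ones((3,3)))
    cs,_=cv2.findContours(m,cv2.RETR_EXTERNAL,cv2.CHAIN_APPROX_NONE)
    u0=proj(d,guess)[0]
    best=max((c for c in cs if cv2.pointPolygonTest(c,(float(u0[0]),float(u0[1])),True)>-10 ),key=cv2.contourArea)
    P=ray(d,cv2.convexHull(best)[:,0,:],.035)[:,:2]
    A=np.c_[2*P,np.ones(len(P))]; b=(P**2).sum(1); x=np.linalg.lstsq(A,b,rcond=None)[0]
    r=np.sqrt(x[2]+x[0]**2+x[1]**2); return x[:2],r
def ringfit(d,guess):
    g=rect(d,guess,.03,.15,None,k=2000); return g
def dark_angle(d,c,z,r0,r1):
    g=cv2.cvtColor(d["img"],cv2.COLOR_RGB2GRAY).astype(np.float32)
    a=np.deg2rad(np.arange(0,360,.5)); rr=np.linspace(r0,r1,9)
    X=np.stack([c[0]+np.outer(np.cos(a),rr),c[1]+np.outer(np.sin(a),rr),np.full((len(a),len(rr)),z)],-1).reshape(-1,3)
    uv=proj(d,X).astype(np.float32).reshape(len(a),len(rr),2)
    v=cv2.remap(g,uv[...,0],uv[...,1],cv2.INTER_LINEAR); p=v.mean(1)
    i=p.argmin(); 
    w=np.array([(i+k)%len(a) for k in range(-14,15)]); q=np.clip(np.median(p[w])-p[w]-8,0,None)
    off=(q*np.arange(-14,15)).sum()/q.sum()*.5
    return np.rad2deg(a[i])+off,p.min(),np.median(p)
E
python3 - <<'E'
from h import *
for n in ("top","scene"):
    d=manip.snapshot(n); c,r=dialfit(d,[.509,.046,.035]); print(n,c,r)
    im=rect(d,[.509,.046],.03,.13,f"pics/r_{n}.png",k=2200)
    print("long",dark_angle(d,c,.03,.097,.105)); print("mark",dark_angle(d,c,.035,.071,.078))
E
```

```text
top [0.50949032 0.04440468] 0.08025737888215415
long (np.float64(75.49233828570364), np.float32(119.725586), np.float32(174.18391))
mark (np.float64(348.152312902466), np.float32(114.87001), np.float32(197.32846))
scene [0.50829529 0.04612358] 0.07870586308731632
long (np.float64(76.54241028203646), np.float32(103.01031), np.float32(174.7755))
mark (np.float64(347.83825698835034), np.float32(100.22928), np.float32(189.53076))
```

Both views agree. The dial centre is about (0.509, 0.045), the mark is at −12° and the long line at about +76°, so the dial needs about +88° CCW. I'll push with the flat x side of the shut fingers, with tool x tangential.

>>> move_arm([
  [[0.025,-0.015,0],0],
  [[0.025,-0.015,0],0],
  [[0.025,-0.015,0],0],
  [[0.025,-0.015,0],0],
  [[0.025,-0.015,0],0],
  [[0.025,-0.015,0],0],
  [[0.025,-0.015,0],0],
  [[0.025,-0.015,0],0],
  [[0.025,-0.015,0],0],
  [[0.025,-0.015,0],0],
], gripper=-1)

```text
time: 1.18
tool_pos: [0.4022, -0.2463, 0.2315]
orientation: [[0.896, 0.444, 0.0], [0.444, -0.896, -0.0], [0.0, 0.0, -1.0]]
ft_force: [-0.4, -0.2, 0.5]
gripper_width: 0.005
```

>>> move_arm([
  [[0.025,-0.015,0],0],
  [[0.025,-0.015,0],0],
  [[0.025,-0.015,0],0],
  [[0.025,-0.015,0],0],
  [[0.025,-0.015,0],0],
  [[0.025,-0.015,0],0],
  [[0.025,-0.015,0],0],
  [[0.025,-0.015,0],0],
  [[0.025,-0.015,0],0],
  [[0.025,-0.015,0],0],
])

```text
time: 2.02
tool_pos: [0.5596, -0.0008, 0.2313]
orientation: [[0.896, 0.444, 0.0], [0.444, -0.896, -0.0], [0.0, 0.0, -1.0]]
ft_force: [0.5, -0.5, 0.1]
gripper_width: -0.002
```

>>> move_arm([
  [[0,0,0],-6.5],
  [[0,0,0],-6.5],
  [[0,0,0],-6.5],
  [[0,0,0],-6.5],
  [[0,0,0],-6.5],
  [[0,0,0],-6.5],
  [[0,0,0],-6.5],
  [[0,0,0],-6.5],
  [[0,0,0],0],
  [[0,0,0],0],
])

```text
time: 2.85
tool_pos: [0.559, -0.0022, 0.2313]
orientation: [[0.205, 0.979, -0.0], [0.979, -0.205, 0.0], [0.0, -0.0, -1.0]]
ft_force: [-0.2, -0.4, 0.3]
gripper_width: -0.001
```

```bash
cat >> h.py <<'E'
def tool_delta(target):
    s=manip.sense(); R=np.array(s["orientation"]); return (R.T@(np.array(target)-s["tool_pos"])).round(4), np.rad2deg(np.arctan2(R[1,0],R[0,0])).round(2)
E
python3 - <<'E'
from h import *
s=manip.sense(); print(s["time"],s["tool_pos"],s["joints"],s["ft_force"],s["gripper_width"])
print(tool_delta([.5604,-.0017,.120]))
d=manip.snapshot("wrist"); cv2.imwrite("pics/w1.png",d["img"][:,:,::-1])
d=manip.snapshot("scene"); cv2.imwrite("pics/s2.png",d["img"][:,:,::-1])
E
```

```text
2.85 [ 0.55900069 -0.00216208  0.23126163] [-7.78806402e+00  1.96467453e+01 -9.65719226e+00  6.07012675e+01
  1.43166626e-03  9.40330111e+01] [-0.15503845 -0.3580253   0.31161187] -0.0011307553485159778
(array([0.0007, 0.0013, 0.1113]), np.float64(78.18))
```

View pics/w1.png

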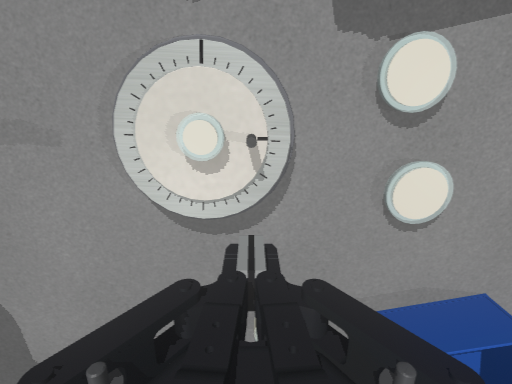

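View pics/s2.png

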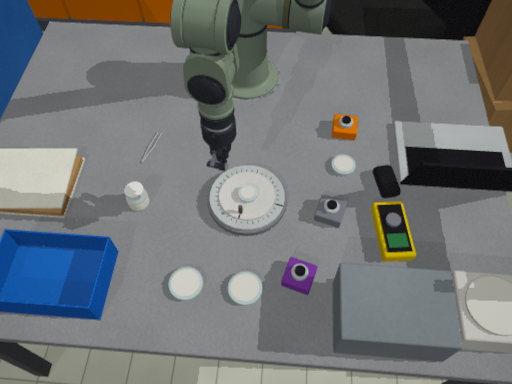

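The wrist view shows the dial at about (200,133), the peg at (251,140), the mark at (263,139) and the long line at (201,50), all sharp. I'll refine from this view, which has the best resolution.

```bash
python3 - <<'E'
from h import *
d=manip.snapshot("wrist"); c,r=dialfit(d,[.509,.046,.035]); print(c,r)
print("long",dark_angle(d,c,.03,.084,.103)); print("mark",dark_angle(d,c,.035,.070,.079))
# camera position in tool frame
print(-d["R"].T@d["t"])
for n in ("wrist","top","scene"):
    d=manip.snapshot(n)
    im=d["img"].astype(int); m=(abs(im[:,:,0]-im[:,:,2])<40)&(im.sum(2)<150)
    n_,l,st,ce=cv2.connectedComponentsWithStats(m.astype(np.uint8))
    u=proj(d,[.533,.283,.05])[0]
    k=[i for i in range(1,n_) if np.hypot(*(ce[i]-u))<15 and st[i,4]>20]
    print(n,u,[(ce[i],st[i,4],ray(d,ce[i],.05)[0][:2]) for i in k])
E
```

```text
[0.50821519 0.04607065] 0.07940504216652693
long (np.float64(75.86264132981297), np.float32(48.99251), np.float32(179.36203))
mark (np.float64(347.94685981159313), np.float32(61.00369), np.float32(204.53531))
[0.5754037  0.07822766 0.37330487]
wrist [ 156.09918262 -132.33344443] []
top [166.38084695 172.78247909] [(array([166.45454545, 172.43636364]), np.int32(55), array([0.53387981, 0.28286176]))]
scene [330.90715257 205.03870561] [(array([331.71186441, 204.33898305]), np.int32(59), array([0.53056576, 0.28522981]))]
```

>>> move_arm([
  [[0,0.001,0.02],0],
  [[0,0,0.02],0],
  [[0,0,0.02],0],
  [[0,0,0.02],0],
  [[0,0,0.02],0],
  [[0,0,0.02],0],
  [[0,0,0.02],0],
  [[0,0,0.015],0],
  [[0,0,0.015],0],
  [[0,0,0.013],0],
  [[0,0,0],0],
  [[0,0,0],0],
])

```text
time: 4.15
tool_pos: [0.5594, -0.0023, 0.0478]
orientation: [[0.202, 0.979, -0.002], [0.979, -0.202, 0.0], [-0.0, -0.002, -1.0]]
ft_force: [-0.2, -0.1, 0.4]
gripper_width: -0.001
```

```bash
python3 - <<'E'
from h import *
s=manip.sense(); print(s["time"],s["tool_pos"],s["ft_force"])
d=manip.snapshot("wrist"); cv2.imwrite("pics/w2.png",d["img"][:,:,::-1])
# peg in tool frame, and chord rows
c=np.array([.5085,.0458,.047]); phi=np.deg2rad(-12.05)
peg=c+[.06*np.cos(phi),.06*np.sin(phi),0]
print("peg in tool",tool_delta(peg),"centre in tool",tool_delta(c))
for dl in (2.,2.5,3):
  a=np.deg2rad(-dl); cc=np.array([.017,-.06]); Rm=np.array([[np.cos(a),-np.sin(a)],[np.sin(a),np.cos(a)]])
  print(dl,cc-Rm@cc)
E
```

```text
4.15 [ 0.55944244 -0.00228555  0.04783073] [-0.24793536 -0.13210744  0.36984378]
peg in tool (array([ 0.0363, -0.0004,  0.0016]), np.float64(78.33)) centre in tool (array([ 0.0367, -0.0604,  0.0016]), np.float64(78.33))
2.0 [0.00210433 0.00055674]
2.5 [0.00263334 0.00068442]
3 [0.00316346 0.00080748]
```

View pics/w2.png

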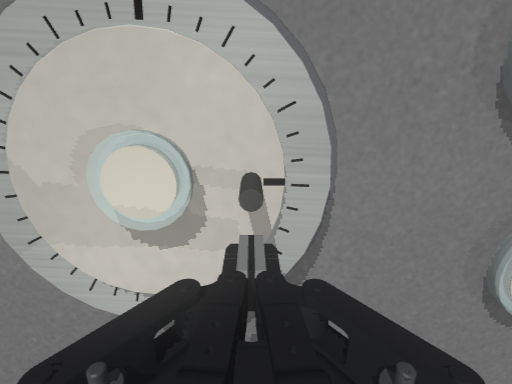

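The peg at (251,192) is straight ahead of the shut fingertips at (251,245). The dish is well clear to the left, at (139,180). I'll move up to the peg and watch for contact.

>>> move_arm([
  [[0.004,0,0],0],
  [[0.004,0,0],0],
  [[0.004,0,0],0],
  [[0.003,0,0],0],
  [[0.002,0,0],0],
  [[0.001,0,0],0],
  [[0,0,0],0],
])

```text
time: 4.78
tool_pos: [0.5637, 0.0156, 0.0483]
orientation: [[0.202, 0.979, 0.0], [0.979, -0.202, -0.0], [-0.0, 0.0, -1.0]]
ft_force: [0.5, -0.1, 0.7]
gripper_width: 0.001
```

>>> move_arm([
  [[0.001,0,0],0],
  [[0.001,0,0],0],
  [[0.001,0,0],0],
  [[0,0,0],0],
])

```text
time: 5.12
tool_pos: [0.5642, 0.0179, 0.0482]
orientation: [[0.202, 0.979, -0.0], [0.979, -0.202, -0.001], [-0.001, 0.0, -1.0]]
ft_force: [-0.3, -2.2, 0.5]
gripper_width: -0.003
```

```bash
python3 - <<'E'
from h import *
s=manip.sense(); print(s["time"],s["tool_pos"],s["ft_force"])
d=manip.snapshot("wrist"); cv2.imwrite("pics/w3.png",d["img"][:,:,::-1])
print("long",dark_angle(d,[.5085,.0458],.03,.084,.103)); print("mark",dark_angle(d,[.5085,.0458],.035,.070,.079))
E
```

```text
5.1167 [0.56422086 0.01787484 0.04824643] [-0.25055721 -2.1952853   0.46113975]
long (np.float64(nan), np.float32(28.187391), np.float32(149.30795))
mark (np.float64(nan), np.float32(34.984592), np.float32(177.0346))h.py:40: RuntimeWarning: invalid value encountered in scalar divide
  off=(q*np.arange(-14,15)).sum()/q.sum()*.5
```

View pics/w3.png

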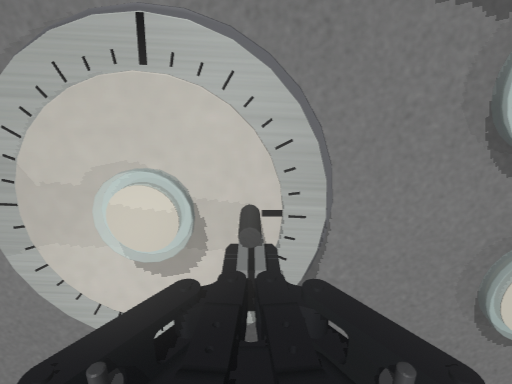

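Contact made (about 2 N, the expected peg friction). I'll start pushing along the arc at 2.5° per row.

>>> move_arm([
  [[0.0026,0.0006,0],-2.5],
  [[0.0026,0.0006,0],-2.5],
  [[0.0026,0.0006,0],-2.5],
  [[0.0026,0.0006,0],-2.5],
  [[0.0026,0.0006,0],-2.5],
  [[0.0026,0.0006,0],-2.5],
  [[0.0026,0.0006,0],-2.5],
  [[0.0026,0.0006,0],-2.5],
  [[0.0026,0.0006,0],-2.5],
  [[0.0026,0.0006,0],-2.5],
  [[0,0,0],0],
])

```text
time: 6.08
tool_pos: [0.5709, 0.0441, 0.0484]
orientation: [[-0.232, 0.973, 0.001], [0.973, 0.232, -0.0], [-0.0, 0.001, -1.0]]
ft_force: [1.1, -0.9, -0.3]
gripper_width: -0.001
```

```bash
cat >> h.py <<'E'
def stat(C=(.5085,.0458)):
    s=manip.sense(); R=np.array(s["orientation"]); v=s["tool_pos"][:2]-np.array(C)
    yaw=np.arctan2(R[1,0],R[0,0]); t=R[:2,0]; n=R[:2,1]
    print(s["time"],s["tool_pos"].round(4),"F tool",(R.T@s["ft_force"]).round(2),"yaw",np.rad2deg(yaw).round(1),"peg ang by tool",(np.rad2deg(np.arctan2(v[1],v[0])+np.arcsin(.0157/np.hypot(*v)))).round(2),"centre in tool",(-v@t).round(4),(-v@n).round(4))
    for k in ("wrist","top","scene"):
        d=manip.snapshot(k)
        try: print(k,dark_angle(d,C,.03,.084,.103),dark_angle(d,C,.035,.070,.079))
        except Exception as e: print(e)
        cv2.imwrite(f"pics/{k}_{s['time']:.2f}.png",d["img"][:,:,::-1])
E
python3 - <<'E'
from h import *
stat()
E
ls pics
```

```text
6.0833 [0.5709 0.0441 0.0484] F tool [-1.14  0.87  0.31] yaw 103.4 peg ang by tool 12.98 centre in tool 0.0161 -0.0603
wrist (np.float64(nan), np.float32(29.812609), np.float32(149.6365)) (np.float64(nan), np.float32(36.234158), np.float32(177.9675))
top (np.float64(279.38849009659936), np.float32(40.46018), np.float32(120.9247)) (np.float64(283.53099967565333), np.float32(40.96018), np.float32(121.01036))
scene (np.float64(219.56369311221312), np.float32(46.488934), np.float32(171.98622)) (np.float64(nan), np.float32(25.85254), np.float32(190.8399))
r_scene.png
r_top.png
s1.png
s2.png
scene0.png
scene_6.08.png
t1.png
top0.png
top_6.08.png
w1.png
w2.png
w3.png
wrist0.png
wrist_6.08.pngh.py:40: RuntimeWarning: invalid value encountered in scalar divide
  off=(q*np.arange(-14,15)).sum()/q.sum()*.5
```

```bash
python3 - <<'E'
s=open('h.py').read()
s=s.replace("def dark_angle(d,c,z,r0,r1):","def dark_angle(d,c,z,r0,r1,lo=0,hi=360):").replace("np.arange(0,360,.5)","np.arange(lo,hi,.5)").replace("%len(a)","%len(a)")
s=s.replace("dark_angle(d,C,.03,.084,.103),dark_angle(d,C,.035,.070,.079)","dark_angle(d,C,.03,.084,.103,64,88),dark_angle(d,C,.035,.071,.079,np.rad2deg(yaw)-102,np.rad2deg(yaw)-72)")
open('h.py','w').write(s)
E
python3 - <<'E'
from h import *
stat()
E
```

```text
6.2333 [0.5704 0.044  0.0483] F tool [0.   0.46 0.22] yaw 103.3 peg ang by tool 12.98 centre in tool 0.016 -0.0598
wrist (np.float64(76.09813523486599), np.float32(42.794163), np.float32(162.72813)) (np.float64(13.878448224478909), np.float32(56.884224), np.float32(179.5662))
top (np.float64(74.63168157822945), np.float32(129.46886), np.float32(150.86394)) (np.float64(nan), np.float32(123.83475), np.float32(125.32352))
scene (np.float64(76.75259133721693), np.float32(110.61133), np.float32(172.46707)) (np.float64(14.17489376748015), np.float32(116.90571), np.float32(190.0153))h.py:40: RuntimeWarning: invalid value encountered in scalar divide
  off=(q*np.arange(-14,15)).sum()/q.sum()*.5
```

View pics/wrist_6.08.png

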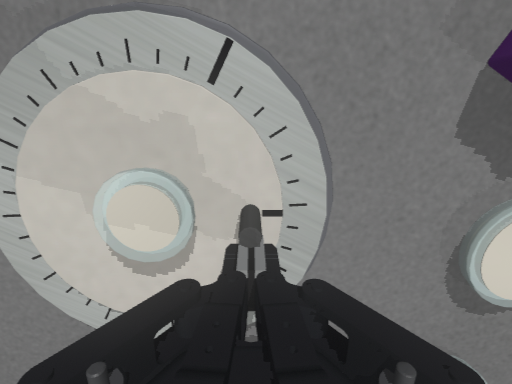

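Tracking well. The mark is at about 14°, the long line at 76° and the dish is still centred at (144,217). About 62° is left, so I'll push another 55°.

>>> move_arm([
  [[0.0026,0.0006,0],-2.5],
  [[0.0026,0.0006,0],-2.5],
  [[0.0026,0.0006,0],-2.5],
  [[0.0026,0.0006,0],-2.5],
  [[0.0026,0.0006,0],-2.5],
  [[0.0026,0.0006,0],-2.5],
  [[0.0026,0.0006,0],-2.5],
  [[0.0026,0.0006,0],-2.5],
  [[0.0026,0.0006,0],-2.5],
  [[0.0026,0.0006,0],-2.5],
  [[0.0026,0.0006,0],-2.5],
  [[0,0,0],0],
])

```text
time: 7.38
tool_pos: [0.5643, 0.0725, 0.0485]
orientation: [[-0.655, 0.756, 0.001], [0.756, 0.655, 0.0], [-0.0, 0.001, -1.0]]
ft_force: [0.7, 0.2, 1.0]
gripper_width: 0.002
```

```bash
python3 - <<'E'
from h import *
stat()
E
```

```text
7.3833 [0.5643 0.0725 0.0485] F tool [-0.35  0.64 -0.95] yaw 130.9 peg ang by tool 40.34 centre in tool 0.0163 -0.0597
wrist (np.float64(76.16790473080904), np.float32(47.40918), np.float32(162.81775)) (np.float64(41.38758803981332), np.float32(55.889214), np.float32(184.7386))
top (np.float64(nan), np.float32(124.27811), np.float32(124.620056)) (np.float64(nan), np.float32(118.96007), np.float32(121.69038))
scene (np.float64(76.74923150836182), np.float32(111.00575), np.float32(172.89659)) (np.float64(42.218922723728966), np.float32(110.06543), np.float32(138.89224))h.py:40: RuntimeWarning: invalid value encountered in scalar divide
  off=(q*np.arange(-14,15)).sum()/q.sum()*.5
```

>>> move_arm([
  [[0.0026,0.0006,0],-2.5],
  [[0.0026,0.0006,0],-2.5],
  [[0.0026,0.0006,0],-2.5],
  [[0.0026,0.0006,0],-2.5],
  [[0.0026,0.0006,0],-2.5],
  [[0.0026,0.0006,0],-2.5],
  [[0.0026,0.0006,0],-2.5],
  [[0.0026,0.0006,0],-2.5],
  [[0.0026,0.0006,0],-2.5],
  [[0.0026,0.0006,0],-2.5],
  [[0.0026,0.0006,0],-2.5],
  [[0,0,0],0],
])

```text
time: 8.53
tool_pos: [0.5452, 0.0947, 0.0484]
orientation: [[-0.929, 0.369, 0.0], [0.369, 0.929, 0.001], [-0.0, 0.001, -1.0]]
ft_force: [0.3, 0.4, -0.5]
gripper_width: -0.002
```

```bash
python3 - <<'E'
from h import *
stat()
E
ls -t pics|head -3
```

```text
8.5333 [0.5452 0.0947 0.0484] F tool [-0.13  0.53  0.53] yaw 158.4 peg ang by tool 68.01 centre in tool 0.0161 -0.059
wrist (np.float64(76.22554863990555), np.float32(51.4949), np.float32(167.00961)) (np.float64(69.34383890077406), np.float32(53.960503), np.float32(191.51263))
top (np.float64(nan), np.float32(115.59961), np.float32(116.52951)) (np.float64(nan), np.float32(110.79796), np.float32(112.87982))
scene (np.float64(85.84286251702669), np.float32(60.458225), np.float32(160.49594)) (np.float64(nan), np.float32(29.632162), np.float32(109.67697))
scene_8.53.png
top_8.53.png
wrist_8.53.pngh.py:40: RuntimeWarning: invalid value encountered in scalar divide
  off=(q*np.arange(-14,15)).sum()/q.sum()*.5
```

>>> move_arm([
  [[0.0014,0.0004,0],-1.3],
  [[0.0014,0.0004,0],-1.3],
  [[0.0014,0.0004,0],-1.3],
  [[0.0014,0.0004,0],-1.3],
  [[0.001,0.0003,0],-1],
  [[0,0,0],0],
  [[0,0,0],0],
])

```text
time: 9.27
tool_pos: [0.5391, 0.0985, 0.0482]
orientation: [[-0.964, 0.266, -0.001], [0.266, 0.964, 0.0], [0.001, -0.0, -1.0]]
ft_force: [1.4, 0.1, 0.6]
gripper_width: 0.002
```

```bash
python3 - <<'E'
from h import *
stat()
E
ls -t pics|head -3
```

```text
9.2667 [0.5391 0.0985 0.0482] F tool [-1.28  0.46 -0.64] yaw 164.5 peg ang by tool 74.8 centre in tool 0.0154 -0.0589
wrist (np.float64(76.23259893584378), np.float32(51.21126), np.float32(167.07944)) (np.float64(76.18416462993945), np.float32(52.349934), np.float32(188.49484))
top (np.float64(nan), np.float32(112.9018), np.float32(113.95421)) (np.float64(nan), np.float32(108.52051), np.float32(110.3846))
scene (np.float64(76.74837040287373), np.float32(110.77811), np.float32(172.28146)) (np.float64(nan), np.float32(30.592123), np.float32(126.31917))
scene_9.27.png
top_9.27.png
wrist_9.27.pngh.py:40: RuntimeWarning: invalid value encountered in scalar divide
  off=(q*np.arange(-14,15)).sum()/q.sum()*.5
```

Aligned to about 0.1°. I'll back off along −x and check that the dial stays put.

>>> move_arm([
  [[-0.002,0,0],0],
  [[-0.004,0,0],0],
  [[-0.006,0,0],0],
  [[-0.008,0,0],0],
  [[0,0,0],0],
])

```text
time: 9.83
tool_pos: [0.5611, 0.0926, 0.0485]
orientation: [[-0.964, 0.267, 0.002], [0.267, 0.964, -0.0], [-0.002, 0.001, -1.0]]
ft_force: [0.7, -0.2, 0.3]
gripper_width: -0.001
```

```bash
python3 - <<'E'
from h import *
stat()
E
ls -t pics|head -3
```

```text
9.8333 [0.5611 0.0926 0.0485] F tool [-0.77  0.04 -0.29] yaw 164.5 peg ang by tool 54.52 centre in tool 0.0382 -0.0591
wrist (np.float64(76.21742250591333), np.float32(50.265625), np.float32(166.06424)) (np.float64(76.11991853258391), np.float32(52.322807), np.float32(184.73535))
top (np.float64(nan), np.float32(117.65408), np.float32(118.93289)) (np.float64(nan), np.float32(114.83322), np.float32(116.02257))
scene (np.float64(83.02275827608192), np.float32(41.96083), np.float32(96.81061)) (np.float64(nan), np.float32(29.948025), np.float32(34.230904))
scene_9.83.png
top_9.83.png
wrist_9.83.pngh.py:40: RuntimeWarning: invalid value encountered in scalar divide
  off=(q*np.arange(-14,15)).sum()/q.sum()*.5
```

View pics/wrist_9.83.png

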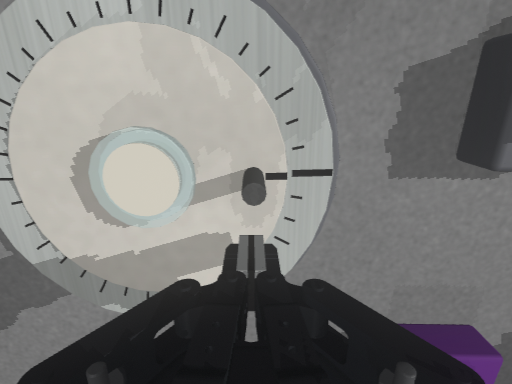

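>>> move_arm([
  [[0,0,-0.01],0],
  [[0,0,-0.02],0],
  [[0,0,-0.025],0],
  [[0,0,-0.025],0],
  [[0,0,-0.025],0],
  [[0,0,-0.025],0],
  [[0,0,-0.02],0],
  [[0,0,0],0],
])

```text
time: 10.65
tool_pos: [0.5611, 0.0934, 0.2037]
orientation: [[-0.964, 0.266, 0.008], [0.266, 0.964, 0.0], [-0.007, 0.002, -1.0]]
ft_force: [0.9, -0.0, 1.5]
gripper_width: -0.002
```

```bash
python3 - <<'E'
from h import *
stat()
print(tool_delta([.533,.284,.1]))
E
ls -t pics|head -3
```

```text
10.65 [0.5611 0.0934 0.2037] F tool [-0.87  0.21 -1.45] yaw 164.6 peg ang by tool 54.88 centre in tool 0.0381 -0.0598
wrist (np.float64(76.15095773714701), np.float32(62.512695), np.float32(194.692)) (np.float64(76.0199640369292), np.float32(63.50792), np.float32(220.29086))
top (np.float64(nan), np.float32(125.06283), np.float32(125.709305)) (np.float64(nan), np.float32(122.713326), np.float32(124.5128))
scene (np.float64(76.74063138529415), np.float32(110.58529), np.float32(172.26743)) (np.float64(76.85435161360955), np.float32(129.26443), np.float32(194.47548))
(array([0.0752, 0.1772, 0.0983]), np.float64(164.55))
scene_10.65.png
top_10.65.png
wrist_10.65.pngh.py:40: RuntimeWarning: invalid value encountered in scalar divide
  off=(q*np.arange(-14,15)).sum()/q.sum()*.5
```

The wrist picture shows the mark (266–287,176) in line with the long line (292–332,173) and the dish centred at (142,177). After lifting clear, the wrist and scene views both put the two within 0.15°. Next I go over to the trigger for a close look.

>>> move_arm([
  [[0,0.018,0],0],
  [[0,0.018,0],0],
  [[0,0.018,0],0],
  [[0,0.018,0],0],
  [[0,0.018,0],0],
  [[0,0.018,0],0],
  [[0,0.018,0],0],
  [[0,0.018,0],0],
  [[0,0.018,0],0],
  [[0,0.015,0],0],
  [[0,0,0],0],
])

```text
time: 11.72
tool_pos: [0.6052, 0.2659, 0.1961]
orientation: [[-0.965, 0.264, -0.003], [0.264, 0.965, 0.0], [0.003, -0.001, -1.0]]
ft_force: [-0.4, -0.3, -0.1]
gripper_width: 0.0
```

```bash
python3 - <<'E'
from h import *
s=manip.sense(); print(s["time"],s["tool_pos"])
for n in ("wrist","scene","top"):
    d=manip.snapshot(n)
    cv2.imwrite(f"pics/tr_{n}.png",d["img"][:,:,::-1])
    im=d["img"].astype(int); m=(im.sum(2)<110)
    n_,l,st,ce=cv2.connectedComponentsWithStats(m.astype(np.uint8))
    u=proj(d,[.533,.283,.05])[0]
    k=[i for i in range(1,n_) if np.hypot(*(ce[i]-u))<25 and st[i,4]>20]
    print(n,u,[(ce[i],st[i],ray(d,ce[i],.05)[0][:2]) for i in k])
E
```

```text
11.7167 [0.60515099 0.26594793 0.19606909]
wrist [248.66913081 107.70739515] []
scene [330.90715257 205.03870561] [(array([331.7755102 , 204.71428571]), array([328, 200,   9,   9,  49], dtype=int32), array([0.53176597, 0.28539686]))]
top [166.38084695 172.78247909] [(array([167.44117647, 172.17647059]), array([165, 169,   6,   7,  34], dtype=int32), array([0.53457339, 0.28046808]))]
```

View pics/tr_wrist.png

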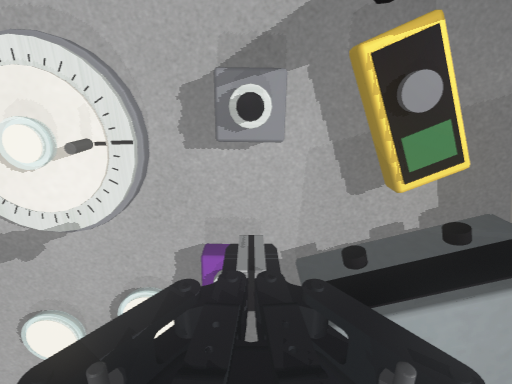

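The wrist view shows the grey trigger box with its black button at (250,105), and the purple decoy under the fingers to the left. Next I triangulate the button.

```bash
python3 - <<'E'
from h import *
A=[];B=[];info={}
for n in ("wrist","scene","top"):
    d=manip.snapshot(n); im=d["img"].astype(int); thr=200 if n=="wrist" else 150
    m=(im.sum(2)<thr); n_,l,st,ce=cv2.connectedComponentsWithStats(m.astype(np.uint8))
    u=proj(d,[.533,.283,.05])[0]
    i=min((i for i in range(1,n_) if st[i,4]>20),key=lambda i:np.hypot(*(ce[i]-u)))
    c=-d["R"].T@d["t"]; w=ray(d,ce[i],0)[0]-c; w/=np.linalg.norm(w); P=np.eye(3)-np.outer(w,w)
    A.append(P);B.append(P@c); 
    zs=d["R"][2]@np.array([.533,.283,.05])+d["t"][2]
    print(n,ce[i],st[i],"diam mm",1000*st[i,2:4]*zs/d["mtx"][0,0],[ray(d,ce[i],z)[0][:2].round(4).tolist() for z in (.045,.05,.055)])
for sel in ([0,1,2],[0,1],[0,2],[1,2]):
    print(sel,np.linalg.solve(sum(A[k] for k in sel),sum(B[k] for k in sel)))
print(tool_delta([.533,.284,.08]))
E
```

```text
wrist [252.72558923 105.42255892] [240  92  27  28 594] diam mm [26.79369358 27.7860526 ] [[0.532, 0.2845], [0.5319, 0.2845], [0.5318, 0.2846]]
scene [336.24965035 175.65944056] [ 309  146   52   63 1430] diam mm [143.84222205 174.27038441] [[0.4295, 0.2996], [0.433, 0.2989], [0.4365, 0.2982]]
top [167.28571429 172.35714286] [164 169   7   8  42] diam mm [17.3490772 19.8275168] [[0.5352, 0.2819], [0.5341, 0.2808], [0.533, 0.2797]]
[0, 1, 2] [0.51771635 0.27502214 0.15883371]
[0, 1] [0.5281608  0.28180202 0.18528699]
[0, 2] [0.53353632 0.28316375 0.04556407]
[1, 2] [0.5103298  0.2704863  0.15679604]
(array([0.0755, 0.0012, 0.118 ]), np.float64(164.49))
```

The wrist view is clean: a 27 mm blob at (0.532, 0.2845), height about 45–50 mm. Two of the other rays agree within 3 mm. The scene blob had merged with the arm, so I leave it out. Moving over the button.

>>> move_arm([
  [[0.0125,0.001,0],0],
  [[0.0125,0,0],0],
  [[0.0125,0,0],0],
  [[0.0125,0,0],0],
  [[0.0125,0,0],0],
  [[0.0125,0,0],0],
  [[0.0015,0,0.02],0],
  [[0,0,0.03],0],
  [[0,0,0.03],0],
  [[0,0,0.03],0],
  [[0,0,0.012],0],
  [[0,0,0],0],
])

```text
time: 13.02
tool_pos: [0.5297, 0.2832, 0.0729]
orientation: [[-0.964, 0.267, -0.006], [0.267, 0.964, -0.002], [0.005, -0.004, -1.0]]
ft_force: [-0.6, -0.6, -0.1]
gripper_width: -0.003
```

```bash
python3 - <<'E'
from h import *
s=manip.sense(); print(s["time"],s["tool_pos"],s["ft_force"]); print(tool_delta([.532,.2844,.05]))
for n in ("wrist","scene"):
    d=manip.snapshot(n); cv2.imwrite(f"pics/tr2_{n}.png",d["img"][:,:,::-1])
    print(proj(d,s["tool_pos"]))
crop(d,"pics/tr2_sc.png",280,150,380,225,7)
E
```

```text
13.0167 [0.52973974 0.28321206 0.07288476] [-0.60238565 -0.61819216 -0.05378819]
(array([-0.002 ,  0.0018,  0.0229]), np.float64(164.49))
[[251.52701315 249.30886699]]
[[332.06842043 199.72336322]]
```

View pics/tr2_wrist.png

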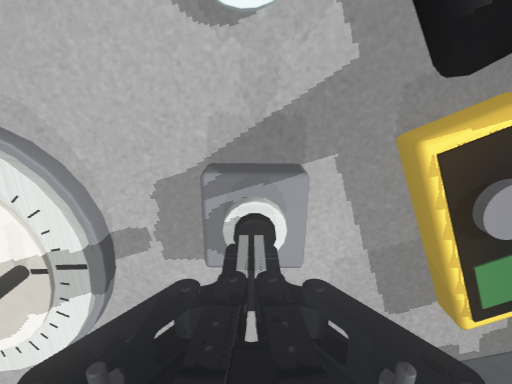

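View pics/tr2_sc.png

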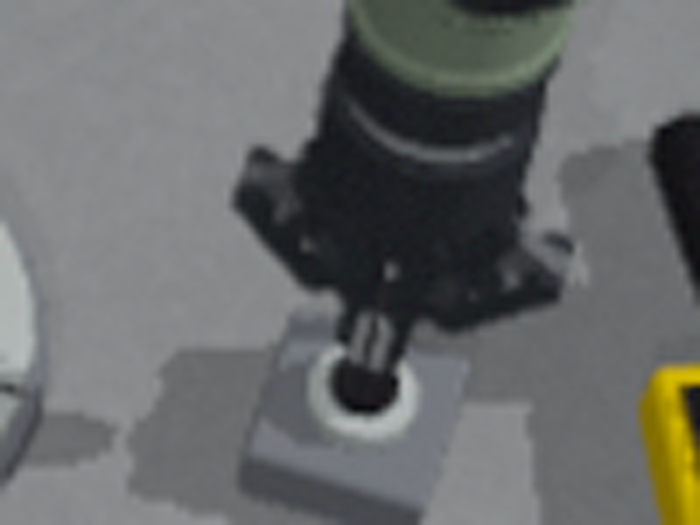

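The fingers are just over the button. The housing ring is centred at about (254,228), so a small correction of (−2, +2) mm. Now I descend slowly with force checks.

>>> move_arm([
  [[-0.002,0.0018,0],0],
  [[0,0,0.005],0],
  [[0,0,0.005],0],
  [[0,0,0.004],0],
  [[0,0,0],0],
  [[0,0,0],0],
])

```text
time: 13.62
tool_pos: [0.5345, 0.2861, 0.062]
orientation: [[-0.964, 0.266, -0.001], [0.266, 0.964, -0.0], [0.001, -0.0, -1.0]]
ft_force: [-0.6, -0.5, 0.3]
gripper_width: 0.0
```

>>> move_arm([
  [[0,0,0.002],0],
  [[0,0,0.002],0],
  [[0,0,0],0],
])

```text
time: 13.87
tool_pos: [0.5347, 0.2862, 0.0579]
orientation: [[-0.964, 0.266, -0.0], [0.266, 0.964, -0.0], [0.0, -0.0, -1.0]]
ft_force: [0.7, 0.0, 0.8]
gripper_width: 0.003
```

>>> move_arm([
  [[0,0,0.002],0],
  [[0,0,0],0],
])

```text
time: 14.03
tool_pos: [0.5349, 0.2863, 0.0562]
orientation: [[-0.964, 0.266, 0.0], [0.266, 0.964, 0.0], [-0.0, 0.0, -1.0]]
ft_force: [-0.8, -0.0, 1.4]
gripper_width: 0.001
```

The earlier reading hadn't settled, and the TCP is now about 3 mm past the button centre. I'll lift slightly, correct, and continue.

>>> move_arm([
  [[0,0,-0.003],0],
  [[0.0023,-0.0026,0],0],
  [[0,0,0],0],
  [[0,0,0],0],
  [[0,0,0],0],
])

```text
time: 14.45
tool_pos: [0.5319, 0.2843, 0.0593]
orientation: [[-0.964, 0.267, -0.0], [0.267, 0.964, -0.0], [0.0, -0.0, -1.0]]
ft_force: [-0.2, 0.4, -0.6]
gripper_width: 0.004
```

```bash
python3 - <<'E'
from h import *
s=manip.sense(); print(s["time"],s["tool_pos"],s["ft_force"]); print(tool_delta([.532,.2844,.05]))
d=manip.snapshot("wrist"); cv2.imwrite(f"pics/tr3.png",d["img"][120:300,150:350,::-1].repeat(3,0).repeat(3,1))
d=manip.snapshot("scene"); crop(d,"pics/tr3_sc.png",300,170,360,225,10)
E
```

```text
14.45 [0.53186522 0.28427194 0.05930124] [-0.24178627  0.41129722 -0.57607785]
(array([-0.0001,  0.0002,  0.0093]), np.float64(164.54))
```

View pics/tr3.png

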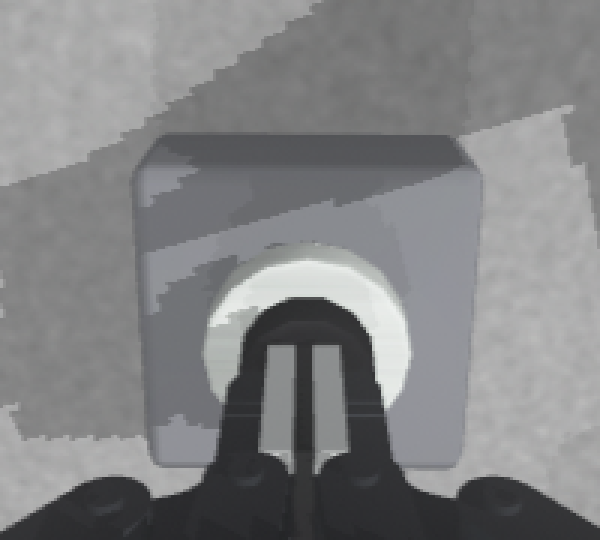

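View pics/tr3_sc.png

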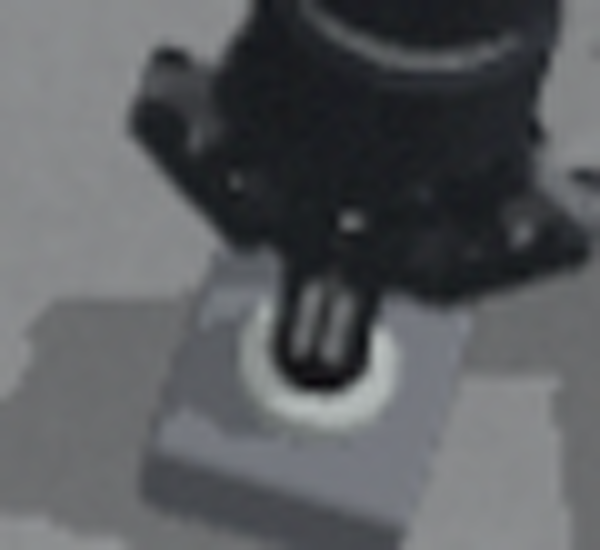

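The fingertips are centred on the black button inside the white housing ring. Pressing down stepwise, 6 mm first.

>>> move_arm([
  [[0,0,0.002],0],
  [[0,0,0.002],0],
  [[0,0,0.002],0],
  [[0,0,0],0],
  [[0,0,0],0],
])

```text
time: 14.97
tool_pos: [0.5322, 0.2844, 0.0535]
orientation: [[-0.964, 0.266, 0.0], [0.266, 0.964, 0.0], [-0.0, 0.0, -1.0]]
ft_force: [-0.0, 0.3, 3.3]
gripper_width: -0.001
```

>>> move_arm([
  [[0,0,0.001],0],
  [[0,0,0.001],0],
  [[0,0,0],0],
  [[0,0,0],0],
])

```text
time: 15.3
tool_pos: [0.5323, 0.2845, 0.0515]
orientation: [[-0.964, 0.266, 0.001], [0.266, 0.964, 0.0], [-0.001, 0.0, -1.0]]
ft_force: [-0.2, -0.2, 4.7]
gripper_width: -0.0
```

>>> move_arm([
  [[0,0,0.001],0],
  [[0,0,0.001],0],
  [[0,0,0],0],
  [[0,0,0],0],
])

```text
time: 15.63
tool_pos: [0.5323, 0.2845, 0.0509]
orientation: [[-0.964, 0.266, 0.001], [0.266, 0.964, 0.0], [-0.001, 0.001, -1.0]]
ft_force: [-3.2, -1.7, 15.1]
gripper_width: 0.0
```

Force rose with the spring to 4.7 N, then hit a hard stop at z = 0.051 with 15 N, about 6 mm of travel. The button is fully down, so I release.

>>> move_arm([
  [[0,0,-0.003],0],
  [[0,0,-0.005],0],
  [[0,0,-0.01],0],
  [[0,0,-0.02],0],
  [[0,0,-0.03],0],
  [[0,0,-0.03],0],
  [[0,0,-0.03],0],
  [[0,0,-0.03],0],
  [[-0.02,0,0],0],
  [[-0.03,0,0],0],
  [[-0.03,0,0],0],
  [[0,0,0],0],
])

```text
time: 16.63
tool_pos: [0.6131, 0.261, 0.2068]
orientation: [[-0.963, 0.27, 0.002], [0.27, 0.963, -0.001], [-0.002, -0.0, -1.0]]
ft_force: [-0.8, -0.6, 0.2]
gripper_width: -0.002
```

```bash
python3 - <<'E'
from h import *
s=manip.sense(); print(s["time"],s["tool_pos"],s["ft_force"])
C=[.5085,.0458]
for n in ("wrist","scene","top"):
    d=manip.snapshot(n); cv2.imwrite(f"pics/end_{n}.png",d["img"][:,:,::-1])
    print(n,dark_angle(d,C,.03,.084,.103,64,88),dark_angle(d,C,.035,.071,.079,64,88))
E
```

```text
16.6333 [0.61305676 0.26099768 0.20684662] [-0.75283403 -0.59553946  0.20832287]
wrist (np.float64(75.98708705487655), np.float32(70.5599), np.float32(219.81592)) (np.float64(75.90463792694426), np.float32(72.383026), np.float32(237.75229))
scene (np.float64(76.75079360603992), np.float32(112.480576), np.float32(174.7953)) (np.float64(76.867584304996), np.float32(130.48688), np.float32(196.40787))
top (np.float64(74.72493440721809), np.float32(127.428276), np.float32(177.60205)) (np.float64(74.19446120977173), np.float32(146.67969), np.float32(203.4127))
```

View pics/end_wrist.png

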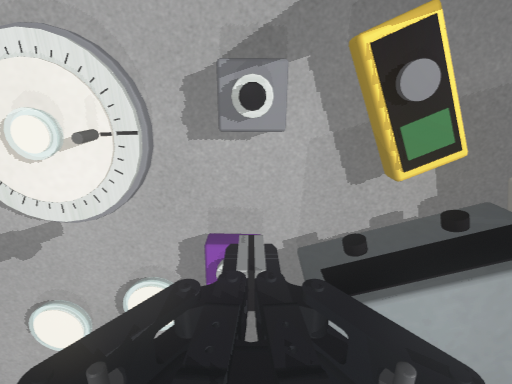

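View pics/end_scene.png

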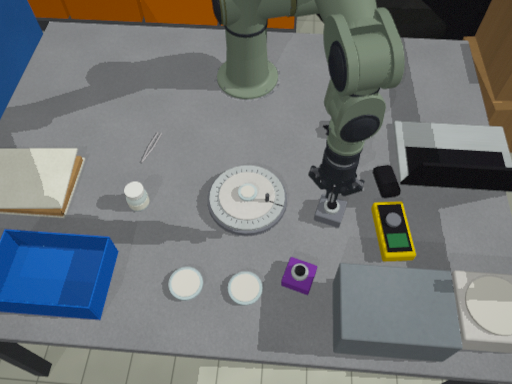

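The wrist view shows mark and long line as one straight line (100–138,133), the dish centred at (31,133) and the button up at (252,96). In the scene view nothing else has moved and the arm is clear. All three views agree within 0.6°, so I'm handing in.

```bash
python3 -c "
from cell import manip
print(manip.job_done())"
```

```text
the job is handed in; nothing more can be done
None
```

The dial is set to the long line, the button was pressed and released, and I handed the job in at about 17 s of the 54 s allowed. No verdict was reported.

**Dial:** With the shut fingertips I pushed the peg about 88° counter-clockwise along its circle, then backed off. The last pictures put the index mark within 0.1° of the long line in the wrist and scene views, and 0.5° in the coarser top view. The limit is about 3°. The force readings I took during the push showed at most about 2 N. By eye, the specimen dish was still in the middle of the dial, and the long line kept the same angle.

**Button:** I pressed it until the force rose to 4.7 N on the spring and then to 15 N at a hard stop, after about 6 mm of travel. I then lifted clear, and the last wrist picture shows the button up. Nothing else on the bench looked moved.

**What disagreed:**
- The scene and top views differed by a few millimetres on the button's position, so I relied on the close wrist view.
- My first descent over the button was 3 mm off because the arm had not settled. It may have touched the button lightly (1.4 N). I lifted and re-centred before pressing; the dial was already set by then.

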